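Load the bench filter and screw its cover down

TASK

Get the bench filter ready for a run: put the strainer basket from the slanted draining stand into the filter barrel, put the hold-down ring on top of it, then fit the cover with its three pins in the notches of the rim and screw it down clockwise as far as it goes, so that it stays clamped by itself. Keep the other things on the bench where they are.

Things in the scene. Friction and masses are not known exactly. Their poses are not given: they have to be found in the camera images.
- filter_body: Bench filter: upright aluminium barrel bolted to the worktop, 113 mm high, 108 mm outside, on a round flange 136 mm wide and 8 mm thick; a short outlet stub on its +x side reaches 88 mm from the axis, 30 mm up. Origin on the axis at the underside, z up. The bore is 84 mm wide, down to a sprung seat plate 22 mm above the origin
- filter_mouth (a point): Centre of the barrel's mouth, level with the rim, axes as the barrel's. The rim has 3 notches 18 mm wide, open at the top, at 60, 180 and 300 deg from x (counter-clockwise from above). From each a slot runs clockwise (from above) under a lip that falls from 5 to 12 mm below the rim in 58 deg, then runs level for 16 deg to a stop: a pin can turn about 80 deg from the middle of a notch
- seat_plate (a joint): sprung seat plate at the bottom of the barrel: 0 = up, grows as it is pressed down, in m, up to 0.009; it takes 7 N to start and 1.5 N more per mm. The weight of the parts alone does not press it down; with the cover screwed home it is about 5 mm down
- basket_mid (a point): Strainer basket: slotted steel cup 80 mm wide, 46 mm high, 0.12 kg. Point: its centre, half-way up; z along its axis to the open top, x along the cross bar in its mouth, 10 mm wide and 12 mm deep, top flush with the rim, bar centre 17 mm above this point. Beside the bar it is open (67 mm inside diameter), free for 30 mm below the bar. Stands in the slanted stand, leaning 30 deg towards the robot
- drain_stand: Slanted draining stand of sheet steel, fixed: tray 128 x 110 mm, over it a round seat sloping 30 deg towards the robot (its -x), 38 mm above the worktop at the centre, with a collar 14 mm high and 84 mm inside, out of which the basket is drawn along its leaning axis. Origin: centre of its underside
- hold_down_mid (a point): Hold-down ring: open steel ring 80 mm wide, 30 mm high, wall 6 mm, 0.12 kg, lying flat, right way up. Point: its centre, half-way up; z up, x along its cross bar, 10 mm wide and 12 mm deep, top flush with the ring's upper edge, bar centre 9 mm above this point. On the basket in the barrel its underside is 68 mm above the filter's origin
- cover_mid (a point): Cover: steel disc 79 mm wide, 12 mm thick, with a bridge handle, 50 mm high in all, 0.22 kg, lying flat, handle up. Point: on its axis, 25 mm above the underside; z up, x along the handle bar (68 mm long, 10 mm wide, 16 mm deep, bar centre 17 mm above this point). Resting unscrewed on the hold-down ring in the barrel the underside is 98 mm above the filter's origin, screwed home about 93 mm
- cover_pins (a point): Centre of the cover's three pins, on its axis 4.5 mm above the underside, axes as the cover's: round pins 7 mm thick stick out of the disc's rim to 51.5 mm radius at 90, 210 and 330 deg from x (counter-clockwise from above)
- calculator: pocket calculator 116 x 68 x 13 mm lying on the bench; a bystander
- spatula: spatula with wooden handle, 180 mm long, 13 mm high, lying on the bench; a bystander
- dropper_bottle: amber dropper bottle, 39 mm wide, 109 mm high, standing; a bystander
- beaker_1: glass beaker, 54 mm wide, 65 mm high, standing; a bystander
- forceps: steel forceps, 126 mm long, lying on the bench; a bystander
- stopwatch: round stopwatch, 73 x 58 x 14 mm, lying on the bench; a bystander
Things that resemble listed ones, but are neither listed nor needed, are in the scene too. What is shaped like the part that bears basket_mid but red is not meant.

How it is judged:
On the way, in this order (a step that is already met when the one before it is completed fails the run):
1. the strainer basket stands on the seat plate in the barrel (horizontal distance between basket_mid and filter_body below 0.005 m and z of basket_mid in the frame of filter_body below 0.048 m and angle between basket_mid's own z axis and vertical below 0.08 rad), for 0.2 s.
2. the hold-down ring lies on the basket in the barrel (horizontal distance between hold_down_mid and filter_body below 0.005 m and z of hold_down_mid in the frame of filter_body below 0.086 m and angle between hold_down_mid's own z axis and vertical below 0.08 rad), for 0.2 s.
At the end, for the whole second after the job is handed in: Basket, hold-down ring and cover are stacked in the barrel in this order, each within 5 mm of its axis; the cover is level within 3 degrees and screwed down (its centre point 110 to 119.5 mm above the filter's underside), keeping the seat plate more than 3.5 mm down, at rest (horizontal distance between each of basket_mid, hold_down_mid, cover_mid and filter_body below 0.005 m and z of basket_mid in the frame of filter_body below 0.044 m and z of hold_down_mid in the frame of filter_body between 0.07 and 0.082 m and z of cover_mid in the frame of filter_body between 0.11 and 0.1195 m and angle between cover_mid's own z axis and vertical below 0.05 rad and value of joint seat_plate above 0.0035 m and linear speed of cover below 0.02 m/s); the robot touches nothing.
It fails at once if a bystander is shoved more than 4 cm (distance of any of calculator, spatula, dropper_bottle, beaker_1, forceps, stopwatch from where it was at the start of the episode above 0.04 m).
It fails at once if the dropper bottle or the beaker is tipped over (angle between any of dropper_bottle, beaker_1's own z axis and vertical above 0.5 rad).
It also fails if it takes over 72 s, if anything falls off the work surface, if the arm or the gripper's body presses on something with over 40 N, if the wrist force passes 120 N, or if a joint passes its speed limit or range.

ROBOT

A 7-joint arm with a two-finger parallel gripper is mounted at the origin on a cart in front of the work surface, level with it; the furniture and walls round the work are solid. World frame = base frame: x ahead of the robot, y to its left, z up, the work surface at z = 0. Lengths are in m, angles in rad, forces in N, time in s.
With the tool pointing down it reaches from about 0.35 to 0.9 m from the base axis. Payload 7.2 kg.
Tool frame: the origin (TCP) lies midway between the tips of the shut fingers; the grasp point (between the pads) lies 19 mm behind it (robot.grasp_offset is the distance from the TCP to the grasp point, in m); z points along the fingers, y is the line along which they close (so a half turn about z gives the same grasp; the last joint's range is limited). The gripper opens to 88 mm and grips with 3 to 60 N. Pads are 20 mm wide; open, the fingers measure 115 mm over their backs; the gripper's body (75 mm by 178 mm) begins 61 mm behind the grasp point.
Start: joints at [-1.221, 0.411, -0.013, 1.596, 0.006, 1.134, -0.082], TCP at [0.254, 0.571, 0.223] pointing down, gripper open.
Joint ranges: [-2.95, 2.95], [-0.29, 1.99], [-1.47, 1.44], [0.14, 2.54], [-1.03, 4.17], [0.13, 1.85], [-2.86, 2.86]. Speed limits (rad/s): [2.39, 2.39, 3.01, 3.01, 3.14, 3.14, 3.14].

INTERFACE

Orientations are given as a unit quaternion [x, y, z, w].
In Python, from station import robot gives the robot as it stands.
- The arm moves only by the shell command python3 -m crank 'ROWS' [FORCE]. ROWS is a JSON object of lists of equal length, an entry for each row: "delta_pos": the shift along the tool's x, y, z in cm, a list of three; "turn": the turn, a rotation vector about the tool's x, y, z in rad, a list of three; "jaw": the opening, from 0 (shut) to 1 (fully open). A call has 1 to 5 rows; each row shifts and turns the commanded pose from where the row before left it, along the tool's axes as they then stand; what a row does not reach is not made up. A row lasts 1/8 s, in which the tool goes at most 62.5 mm and 10.7 degrees, less where a joint would pass 70% of its speed; a pose out of reach is approached as far as the arm can. A call is refused whole if a number of a shift passes 6.25 or a number of a turn 0.188, either way. A call with a gripper value outside its range is refused whole. The fingers move at their own pace and stop on an object; FORCE is the grip in N (left out, the last holds). Time passes only in rows, so rows that do not move let the fingers close. It gives the time, the measured TCP pose, the force, the opening and the grip force at its end, in the units of the state.
- robot.observe(): the state, without advancing time (a new reading comes with each control period).
- robot.read_camera(name): name is "side" or "top"; returns the picture (420x560x3 uint8, blue, green, red); there is no depth.
- robot.camera_params(name): a dict with "fovy" (degrees; the focal length in pixels is half the picture's height over the tangent of half this angle, whatever the lens; pixels are square), "cx", "cy" (the principal point, pixels), "camera_from_world" (4x4, takes a point from world to camera coordinates). Camera axes: x right, y down, z forward; pixel columns grow to the right and rows downward; lengths in m; the calibration is good to about 2 mm. A picture is of the moment at which its call begins. camera_params takes no time and is no camera call.
- robot.finish_job(): hands the job in; it is judged then, once.
The state is a dict: "time_s": time; "q": joint angles; "dq": joint speeds; "tau": joint torques, N m; "ee_pos": TCP position; "tcp_rot": TCP orientation; "ft_force": force on the tool from outside, world axes, zero at the start; "wrist_torque": the same for the moment, N m; "width": finger opening in m; "grip_force": force on a finger pad.
Only numpy, scipy, OpenCV 4.12 (cv2) and the standard library are available. Lean on these libraries where they do the work, as an engineer would, in place of code of your own. Each camera call takes 0.05 s, during which the arm holds its last target. There are 200 camera calls.

## Working session

There is one attempt and no reset: what is moved stays moved. The work goes in short steps, Python scripts to look and compute and a shell command to move; the robot and the scene stay as the last step left them, time stands still between calls to the robot, and variables do not carry over. Pictures are saved under pics/ and viewed, at most 14 in all, crops included, and the job is handed in when it is done.

```bash
mkdir -p pics; ls; python3 - <<'E'
from station import robot
import cv2,numpy as np
for n in("top","side"):
    im=robot.read_camera(n); cv2.imwrite(f"pics/{n}0.png",im)
    p=robot.camera_params(n); print(n,p["fovy"],p["cx"],p["cy"]); print(np.round(p["camera_from_world"],4).tolist())
print(robot.observe())
E
```

```text
pics
top 44.97253205460846 276.8843377296298 205.37672345135041
[[0.0265, -0.9994, 0.0216, -0.0005], [-0.9852, -0.0298, -0.169, 0.5839], [0.1695, -0.0168, -0.9854, 1.5177], [0.0, 0.0, 0.0, 1.0]]
side 49.522759050709126 275.62882290573884 205.3765282215364
[[0.9948, -0.1008, -0.0148, -0.5628], [-0.0616, -0.4798, -0.8752, 0.119], [0.0812, 0.8716, -0.4835, 1.3007], [0.0, 0.0, 0.0, 1.0]]
{'time_s': 0.1, 'q': array([-1.22121459,  0.41182292, -0.01269965,  1.59691206,  0.00556154,
        1.13431546, -0.08219521]), 'dq': array([-6.25616854e-04, -1.25997058e-03, -9.14739079e-04, -1.75540201e-03,
        7.38672320e-04, -1.76568006e-03,  8.15633779e-05]), 'tau': array([ 3.18653962e-03, -5.89101005e+01,  6.43964745e-01, -2.91709846e+01,
       -5.38010756e-02,  1.44801271e-02,  6.86469275e-05]), 'ee_pos': array([0.25343511, 0.57083031, 0.22191113]), 'tcp_rot': array([ 2.07374405e-01,  9.78261391e-01, -7.02437880e-04, -1.12934149e-04]), 'ft_force': array([-0.05655714,  0.59281698, -0.32152314]), 'wrist_torque': array([ 0.00163844,  0.00949397, -0.03656572]), 'grip_force': 0.0, 'width': 0.08772872735444516}
```

View pics/top0.png

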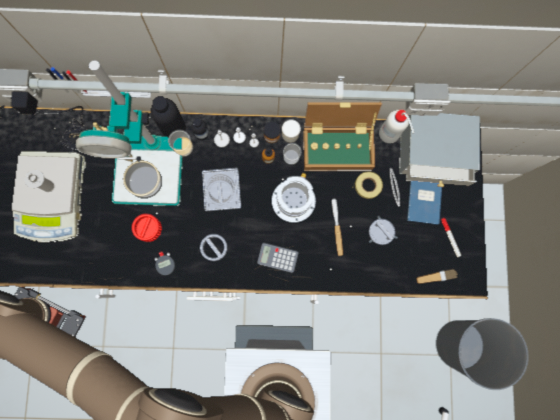

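View pics/side0.png

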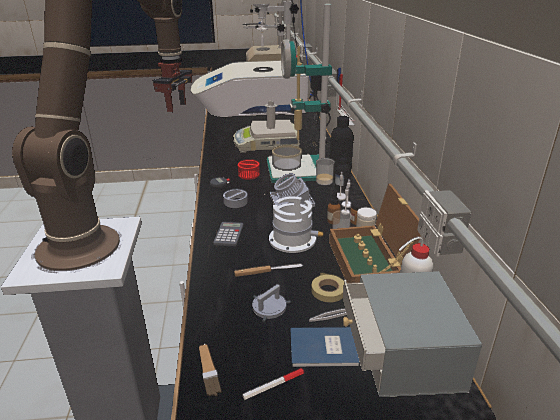

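The top view shows the barrel at (293,199), the basket in its stand at (221,189), the ring at (213,248) and the cover at (382,231). A red look-alike basket sits at (147,228), and a plain ring on the hotplate at (143,180). The grey, barred parts fit the description. I'll check them in one enlarged crop.

```bash
cat > h.py <<'E'
from station import robot
import cv2,numpy as np
P={}
for n in("top","side"):
    p=robot.camera_params(n); P[n]=(210/np.tan(np.radians(p["fovy"])/2),p["cx"],p["cy"],np.array(p["camera_from_world"]))
def proj(n,X):
    f,cx,cy,T=P[n]; c=T[:3,:3]@np.array(X)+T[:3,3]; return np.array([cx+f*c[0]/c[2],cy+f*c[1]/c[2]])
def ray(n,u,v):
    f,cx,cy,T=P[n]; R=T[:3,:3]; return -R.T@T[:3,3], R.T@np.array([(u-cx)/f,(v-cy)/f,1])
def onz(n,u,v,z):
    o,d=ray(n,u,v); return o+d*(z-o[2])/d[2]
def meet(a,b):
    o1,d1=ray("top",*a);o2,d2=ray("side",*b)
    s=np.linalg.lstsq(np.c_[d1,-d2],o2-o1,rcond=None)[0]; p,q=o1+s[0]*d1,o2+s[1]*d2
    return (p+q)/2,np.linalg.norm(p-q)
E
python3 - <<'E'
from h import *
t=cv2.imread("pics/top0.png");s=cv2.imread("pics/side0.png")
def c(im,x,y,w,h): return cv2.resize(im[y:y+h,x:x+w],(400,300),interpolation=cv2.INTER_CUBIC)
a=np.vstack([np.hstack([c(t,180,160,160,120),c(t,340,190,80,60)]),np.hstack([c(s,215,160,120,90),c(s,240,275,80,60)])])
cv2.imwrite("pics/c0.png",a)
for n,u,v,z in(("top",293,199,.113),("top",213,248,.03),("top",382,231,.03),("top",221,189,.06),("side",293,208,.113),("side",235,198,.03),("side",268,300,.03)): print(n,u,v,onz(n,u,v,z).round(3))
E
```

```text
top 293 199 [ 0.593 -0.03   0.113]
top 213 248 [0.448 0.209 0.03 ]
top 382 231 [ 0.516 -0.314  0.03 ]
top 221 189 [0.628 0.19  0.06 ]
side 293 208 [ 0.61  -0.051  0.113]
side 235 198 [0.452 0.185 0.03 ]
side 268 300 [ 0.516 -0.325  0.03 ]
```

View pics/c0.png

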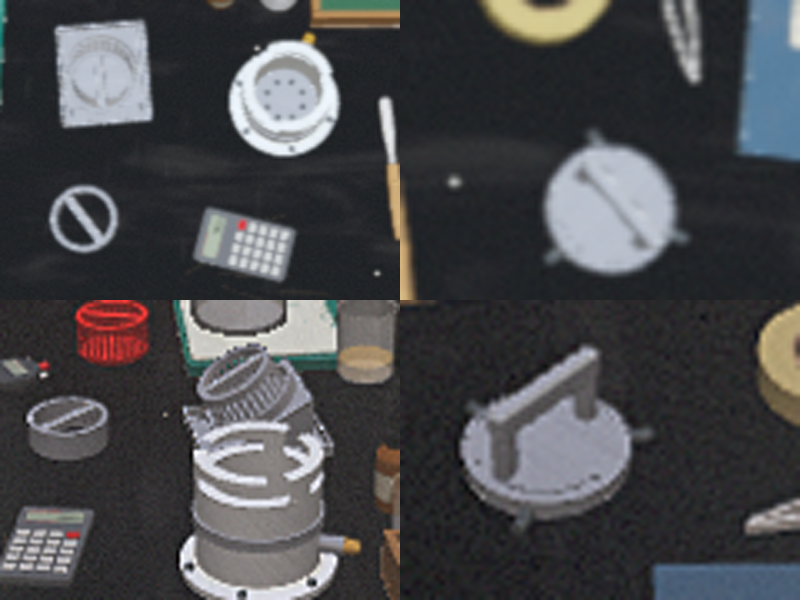

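The crops confirm them: basket with a bar in the slanted stand, barred ring, cover with three pins and a handle, and the notched barrel. Next I'll measure centres and bearings from masks.

```bash
cat > m.py <<'E'
from h import *
from scipy.optimize import least_squares
def mask(im,box,th):
    x,y,w,h=box; g=cv2.cvtColor(im,cv2.COLOR_BGR2GRAY); g=cv2.resize(g[y:y+h,x:x+w],None,fx=8,fy=8,interpolation=cv2.INTER_CUBIC)
    return (g>th).astype(np.uint8)*255
def pts(m,box,n,z,hier=False):
    cs,_=cv2.findContours(m,cv2.RETR_CCOMP if hier else cv2.RETR_EXTERNAL,cv2.CHAIN_APPROX_NONE)
    cs=sorted(cs,key=cv2.contourArea,reverse=True)
    return [np.array([onz(n,box[0]+(q[0]+.5)/8-.5,box[1]+(q[1]+.5)/8-.5,z)[:2] for q in c[::3,0]]) for c in cs]
def circ(p):
    f=lambda a:np.hypot(p[:,0]-a[0],p[:,1]-a[1])-a[2]
    r=least_squares(f,[*p.mean(0),.04],loss="soft_l1",f_scale=.001); return r.x,np.median(abs(f(r.x)))
E
python3 - <<'E'
from m import *
t=cv2.imread("pics/top0.png")
def rep(nm,box,z,th):
    P_=pts(mask(t,box,th),box,"top",z,True)
    for p in P_[:3]:
        if len(p)>20:
            c,e=circ(p); print(nm,th,z,c.round(4),"res",e.round(5),"n",len(p))
    return P_
for th in(90,120): rep("ring",(192,228,44,40),.03,th)
for th in(90,120):
    p=rep("cover",(358,208,48,48),.012,th)[0]; c,_=circ(p)
    d=p-c[:2]; r=np.hypot(*d.T); k=r>.044; a=np.degrees(np.arctan2(d[k,1],d[k,0])); 
    print("pins",sorted(set(np.round(a/4)*4)),r.max())
for th in(90,120): rep("flange",(265,170,60,60),.008,th)
for th in(150,200,230): rep("rim",(265,170,60,60),.113,th)
# bar of ring: bright pixels inside r<28mm
for nm,box,z,c,R in(("ring",(192,228,44,40),.03,None,.028),):
    for th in(90,120):
        m=mask(t,box,th);P_=pts(m,box,"top",z); c,_=circ(P_[0])
        ys,xs=np.nonzero(m); q=np.array([onz("top",box[0]+(x+.5)/8-.5,box[1]+(y+.5)/8-.5,z)[:2] for x,y in zip(xs[::5],ys[::5])])
        d=q-c[:2]; d=d[np.hypot(*d.T)<R]; w,v=np.linalg.eigh(np.cov(d.T)); print("bar",np.degrees(np.arctan2(v[1,1],v[0,1])),d.mean(0))
# stub: yellow-ish
hsv=cv2.cvtColor(t,cv2.COLOR_BGR2HSV); b=t[170:185,297:310].astype(int); m=(b[:,:,2]-b[:,:,0]>60); ys,xs=np.nonzero(m); print("stub px",xs.mean()+297,ys.mean()+170,m.sum(),onz("top",xs.mean()+297,ys.mean()+170,.03))
E
python3 - <<'E'
import cv2,numpy as np
t=cv2.imread("pics/top0.png");s=cv2.imread("pics/side0.png")
def c(im,x,y,w,h): return cv2.resize(im[y:y+h,x:x+w],(400,300),interpolation=cv2.INTER_NEAREST)
cv2.imwrite("pics/c1.png",np.vstack([np.hstack([c(t,201,168,40,30),c(s,268,170,48,36)]),np.hstack([c(t,273,180,40,30),c(s,265,192,56,42)])]))
E
```

```text
ring 90 0.03 [0.4513 0.2086 0.0418] res 0.00025 n 207
ring 90 0.03 [0.4421 0.2189 0.0213] res 0.00381 n 109
ring 90 0.03 [0.4605 0.1981 0.0213] res 0.00354 n 109
ring 120 0.03 [0.4513 0.2086 0.0407] res 0.00027 n 201
ring 120 0.03 [0.4424 0.2191 0.0227] res 0.00395 n 115
ring 120 0.03 [0.4604 0.1984 0.0227] res 0.00368 n 115
cover 90 0.012 [ 0.5172 -0.3166  0.0417] res 0.00048 n 222
pins [np.float64(-112.0), np.float64(-108.0), np.float64(8.0), np.float64(12.0), np.float64(16.0), np.float64(128.0), np.float64(132.0), np.float64(136.0)] 0.05132532140773625
cover 120 0.012 [ 0.5172 -0.3165  0.0403] res 0.00031 n 197
pins [] 0.04368440357741456
flange 90 0.008 [ 0.6127 -0.037   0.0732] res 0.00205 n 361
flange 90 0.008 [ 2.0096 -0.073   1.3002] res 0.00159 n 113
flange 120 0.008 [ 0.6126 -0.037   0.0722] res 0.0021 n 357
flange 120 0.008 [-231.44     -6.7702  232.2464] res 0.00082 n 86
rim 150 0.113 [ 0.593  -0.0317  0.0666] res 0.00198 n 353
rim 150 0.113 [ 0.605  -0.0348  0.0375] res 0.00208 n 174
rim 150 0.113 [ 0.7486 -0.0252  0.1985] res 0.0013 n 46
rim 200 0.113 [ 0.6066 -0.0336  0.0561] res 0.00308 n 389
rim 200 0.113 [ 0.6083 -0.0361  0.0402] res 0.00105 n 232
rim 200 0.113 [ 0.5856 -0.0319  0.0562] res 0.00382 n 221
rim 230 0.113 [ 0.6081 -0.036   0.0525] res 0.00105 n 305
rim 230 0.113 [ 0.6088 -0.0357  0.0437] res 0.00049 n 225
rim 230 0.113 [ 0.5705 -0.0249  0.0405] res 0.00325 n 103
bar -139.9218071583081 [-8.85378261e-05 -1.30554961e-04]
bar -139.97172942552783 [1.24155371e-04 2.29171344e-05]
stub px 303.05263157894734 174.78947368421052 19 [ 0.68780217 -0.0644382   0.03      ]
```

View pics/c1.png

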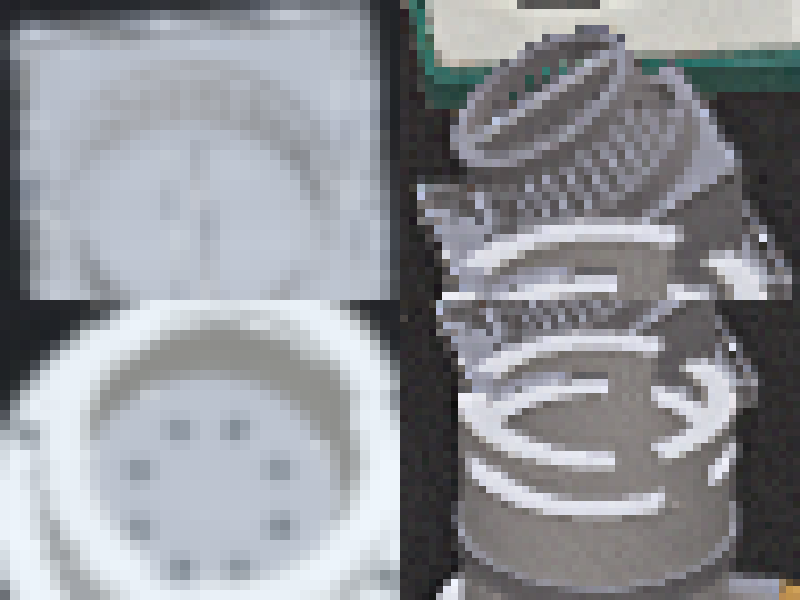

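The barrel's axis is at about (0.6085, -0.036) with the stub bearing -20°. The ring is at (0.451, 0.209) with its bar at 40°, and the cover at (0.517, -0.3165) with its handle at 42°. For the basket I'll use the stand outline and the rim in the side view, and overlay the prediction on an enhanced crop.

```bash
python3 - <<'E'
from m import *
t=cv2.imread("pics/top0.png");s=cv2.imread("pics/side0.png")
box=(196,160,52,56); m=mask(t,box,100)
for z in(.0,.01):
    p=pts(m,box,"top",z)[0]; r=cv2.minAreaRect((p*1000).astype(np.float32)); print("stand",z,r)
B=np.array([*r[0],0])/1000
# side rim centre x top guess
print(meet((221,190),(285.2,181.6)))
yaw=np.radians(3.5)
def bas(o,yaw):
    ax=np.array([-np.sin(np.pi/6)*np.cos(yaw),-np.sin(np.pi/6)*np.sin(yaw),np.cos(np.pi/6)])
    xx=np.array([np.cos(np.pi/6)*np.cos(yaw),np.cos(np.pi/6)*np.sin(yaw),.5]); yy=np.cross(ax,xx); bot=o+[0,0,.038]
    return bot,ax,xx,yy
bot,ax,xx,yy=bas(B,-yaw if 0 else yaw); rc=bot+.046*ax
print("rim centre",rc,proj("top",rc),proj("side",rc))
def draw(im,n,x0,y0,k):
    h=im.copy()
    for c,ex,ey,R in((rc,xx,yy,.04),(rc,xx,yy,.0335),(np.array([.6085,-.0358,.113]),np.array([1,0,0]),np.array([0,1,0]),.042)):
        for a in np.arange(0,6.28,.26):
            u=(proj(n,c+R*(np.cos(a)*ex+np.sin(a)*ey))-[x0,y0]+.5)*k; cv2.circle(h,(int(u[0]),int(u[1])),1,(0,0,255),-1)
    for a in(40,160,280):
        A=np.radians(a)
        for R in(.042,.054):
            u=(proj(n,[.6085+R*np.cos(A),-.0358+R*np.sin(A),.113])-[x0,y0]+.5)*k; cv2.circle(h,(int(u[0]),int(u[1])),3,(0,255,0),-1)
    return h
def c(im,x,y,w,hh,n):
    i=im[y:y+hh,x:x+w]; i=cv2.resize(i,None,fx=400/w,fy=400/w,interpolation=cv2.INTER_CUBIC)
    g=cv2.createCLAHE(4,(3,3)).apply(cv2.cvtColor(i,cv2.COLOR_BGR2GRAY)); i=cv2.cvtColor(g,cv2.COLOR_GRAY2BGR); return draw(i,n,x,y,400/w)[:400]
a=np.hstack([c(t,194,160,56,56,"top"),c(s,262,165,60,60,"side")]); cv2.imwrite("pics/c2.png",a)
E
```

```text
stand 0.0 ((640.5188598632812, 195.40382385253906), (134.21969604492188, 118.05587005615234), 6.440654277801514)
stand 0.01 ((638.4956665039062, 194.44448852539062), (133.3778076171875, 117.31535339355469), 6.440670013427734)
(array([0.61906349, 0.18776281, 0.07810156]), np.float64(0.004019365607636565))
rim centre [0.61553857 0.19304037 0.07783717] [219.1850307  191.76176331] [284.53375813 180.89357272]
```

View pics/c2.png

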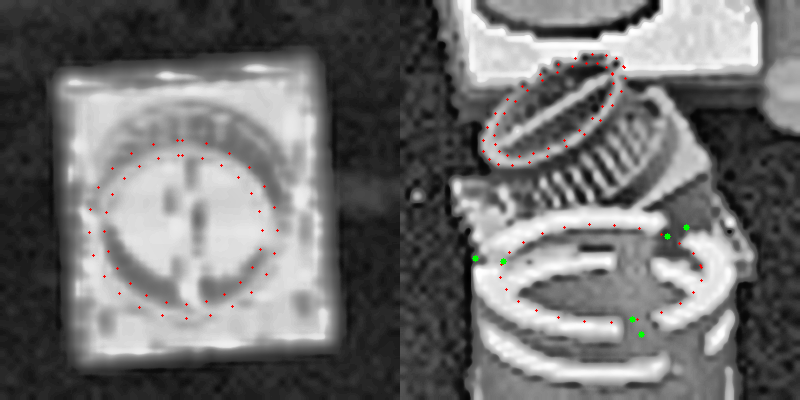

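The overlay fits: the notch predictions at (640,325), (670,230) and (480,255) lie on the gaps, and the basket rim ellipse matches the side view. In the top view the rim is about 0.7 px further right, so I take y≈0.192. Now a planner that turns target poses into tool-axis shifts.

```bash
cat > plan.py <<'E'
from h import *
from scipy.spatial.transform import Rotation as Rn
def rot(yaw,ax=(0,0,1)):
    """tool z=-ax, tool x nearest the bar bearing 'yaw' (deg)"""
    z=-np.array(ax,float); z/=np.linalg.norm(z); a=np.radians(yaw); x=np.array([np.cos(a),np.sin(a),0]); 
    x=x-z*(x@z) if abs(z[2])>.99 else np.array([x[0],x[1],-(x[0]*z[0]+x[1]*z[1])/z[2]]); x/=np.linalg.norm(x)
    return Rn.from_matrix(np.c_[x,np.cross(z,x),z])
def plan(grasp,R):
    """turn first, then shift (tool axes after the turn); grasp point target"""
    o=robot.observe(); R0=Rn.from_quat(o["tcp_rot"]); p=np.array(o["ee_pos"])
    t=(R0.inv()*R).as_rotvec(); tgt=np.array(grasp)+.019*R.as_matrix()[:,2]
    d=R.inv().apply(tgt-p)*100
    print("t",round(o["time_s"],2),"pos",p.round(4),"turn",t.round(3),"rows>=",np.ceil(abs(t).max()/.18),"shift cm",d.round(2),"rows>=",np.ceil(np.linalg.norm(d)/6))
    return t,d
AX=lambda yaw:np.array([-.5*np.cos(np.radians(yaw)),-.5*np.sin(np.radians(yaw)),.866])
E
python3 - <<'E'
from plan import *
print(Rn.from_quat(robot.observe()["tcp_rot"]).as_matrix().round(3))
ax=AX(5.5); B=np.array([.6186,.1921,.0728])
for y in(5.5,185.5):
    R=rot(y,ax); print(R.as_matrix().round(2).tolist()); plan(B+.12*ax,R)
E
```

```text
[[-0.914  0.406 -0.001]
 [ 0.406  0.914 -0.001]
 [-0.    -0.001 -1.   ]]
[[0.86, 0.1, 0.5], [0.08, -1.0, 0.05], [0.5, 0.0, -0.87]]
t 0.1 pos [0.2534 0.5708 0.2219] turn [-0.684  0.181  2.55 ] rows>= 15.0 shift cm [20.88 41.2  19.17] rows>= 9.0
[[-0.86, -0.1, 0.5], [-0.08, 1.0, 0.05], [-0.5, -0.0, -0.87]]
t 0.1 pos [0.2534 0.5708 0.2219] turn [-0.136 -0.512 -0.502] rows>= 3.0 shift cm [-20.88 -41.2   19.17] rows>= 9.0
```

```bash
python3 -m crank '{"delta_pos":[[0,0,0],[0,0,0],[0,0,0],[0,0,0],[0,0,-1]],"turn":[[-0.034,-0.128,-0.1255],[-0.034,-0.128,-0.1255],[-0.034,-0.128,-0.1255],[-0.034,-0.128,-0.1255],[0,0,0]],"jaw":[0.34,0.34,0.34,0.34,0.34]}' 20
python3 -m crank '{"delta_pos":[[-2.1,-4.1,2],[-2.1,-4.1,2],[-2.1,-4.1,2],[-2.1,-4.1,2],[-2.1,-4.1,2]],"turn":[[0,0,0],[0,0,0],[0,0,0],[0,0,0],[0,0,0]],"jaw":[0.34,0.34,0.34,0.34,0.34]}'
python3 -m crank '{"delta_pos":[[-2.1,-4.1,2],[-2.1,-4.1,2],[-2.1,-4.1,2],[-2.1,-4.1,2],[0,0,0]],"turn":[[0,0,0],[0,0,0],[0,0,0],[0,0,0],[0,0,0]],"jaw":[0.34,0.34,0.34,0.34,0.34]}'
python3 - <<'E'
from plan import *
ax=AX(5.5); B=np.array([.6186,.1921,.0728]); plan(B+.06*ax,rot(185.5,ax)); print(robot.observe()["q"].round(2))
E
```

```text
time_s: 0.72
ee_pos: [0.2457, 0.5699, 0.2296]
tcp_rot: [-0.049, 0.965, 0.012, 0.258]
ft_force: [0.0, -0.5, 0.3]
width: 0.0411
grip_force: 0.0
time_s: 1.35
ee_pos: [0.411, 0.3788, 0.1982]
tcp_rot: [-0.043, 0.965, 0.014, 0.258]
ft_force: [1.2, 0.2, -1.1]
width: 0.03
grip_force: 0.0
time_s: 1.98
ee_pos: [0.5402, 0.2225, 0.1706]
tcp_rot: [-0.04, 0.965, 0.012, 0.259]
ft_force: [0.2, -0.2, 0.2]
width: 0.03
grip_force: 0.0
t 1.98 pos [0.5402 0.2225 0.1706] turn [-0.004  0.001 -0.012] rows>= 1.0 shift cm [-1.61 -3.78  8.12] rows>= 2.0
[-0.89  0.19  0.29  2.2   0.62  0.36  0.49]
```

```bash
python3 -m crank '{"delta_pos":[[-0.8,-1.9,2.0],[-0.8,-1.9,2.0],[0,0,2.0],[0,0,2.0],[0,0,0]],"turn":[[-0.004,0,-0.012],[0,0,0],[0,0,0],[0,0,0],[0,0,0]],"jaw":[0.34,0.34,0.34,0.34,0.34]}'
python3 - <<'E'
from plan import *
ax=AX(5.5); B=np.array([.6186,.1921,.0728]); R=rot(185.5,ax); plan(B,R)
o=robot.observe(); p=o["ee_pos"]; 
def c(im,n,x,y,w,hh):
    k=400/w; i=cv2.resize(im[y:y+hh,x:x+w],None,fx=k,fy=k,interpolation=cv2.INTER_CUBIC)
    for q in(p,B,p+.022*R.as_matrix()[:,1],p-.022*R.as_matrix()[:,1]):
        u=(proj(n,q)-[x,y]+.5)*k; cv2.circle(i,(int(u[0]),int(u[1])),3,(0,0,255),-1)
    return i
a=np.hstack([c(robot.read_camera("top"),"top",190,150,70,80),c(robot.read_camera("side"),"side",250,140,70,80)]);cv2.imwrite("pics/c3.png",a)
E
```

```text
time_s: 2.6
ee_pos: [0.5948, 0.1958, 0.108]
tcp_rot: [-0.052, 0.965, 0.013, 0.258]
ft_force: [-1.0, 0.0, -0.1]
width: 0.0301
grip_force: 0.0
t 2.6 pos [0.5948 0.1958 0.108 ] turn [ 0.004 -0.     0.01 ] rows>= 1.0 shift cm [-0.26 -0.6   6.11] rows>= 2.0
```

View pics/c3.png

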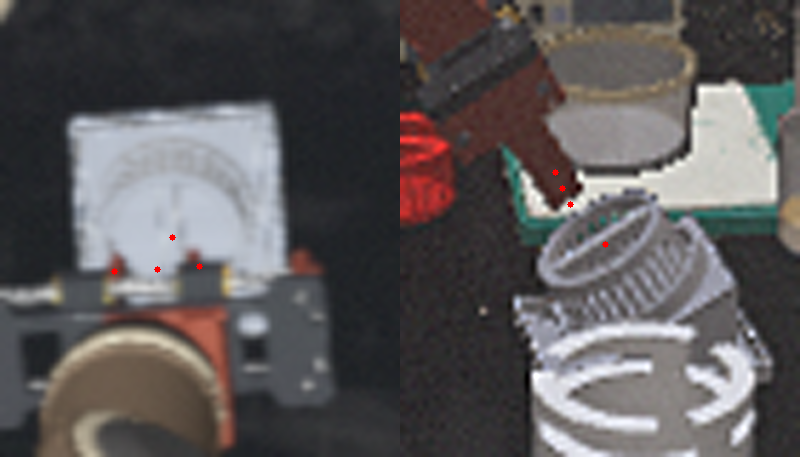

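The fingers (117,258)/(193,256) straddle the projected TCP in the top view, and the side view puts my bar point just under the bar's top edge at (603,232), as it should be. I'll grasp now.

```bash
python3 -m crank '{"delta_pos":[[-0.26,-0.6,0],[0,0,2.0],[0,0,2.0],[0,0,2.1],[0,0,0]],"turn":[[0.004,0,0.01],[0,0,0],[0,0,0],[0,0,0],[0,0,0]],"jaw":[0.34,0.34,0.34,0.34,0.34]}'
python3 -m crank '{"delta_pos":[[0,0,0],[0,0,0],[0,0,0],[0,0,0],[0,0,0]],"turn":[[0,0,0],[0,0,0],[0,0,0],[0,0,0],[0,0,0]],"jaw":[0,0,0,0,0]}' 25
python3 - <<'E'
from plan import *
ax=AX(5.5); B=np.array([.6186,.1921,.0728]); R=rot(185.5,ax); plan(B,R); print(robot.observe()["wrist_torque"])
E
```

```text
time_s: 3.32
ee_pos: [0.6264, 0.1918, 0.059]
tcp_rot: [-0.047, 0.965, 0.012, 0.259]
ft_force: [0.2, -1.0, -0.2]
width: 0.0298
grip_force: 0.0
time_s: 3.95
ee_pos: [0.6261, 0.193, 0.0601]
tcp_rot: [-0.047, 0.965, 0.013, 0.259]
ft_force: [-4.5, -0.6, 7.0]
width: 0.0099
grip_force: 25.0
t 3.95 pos [0.6261 0.193  0.0601] turn [0.001 0.001 0.002] rows>= 1.0 shift cm [ 0.02 -0.01  0.43] rows>= 1.0
[-0.07298821  0.57484832  0.02461955]
```

```bash
python3 -m crank '{"delta_pos":[[0,0,-1.0],[0,0,-1.5],[0,0,-1.5],[0,0,-2],[0,0,-2]],"turn":[[0,0,0],[0,0,0],[0,0,0],[0,0,0],[0,0,0]],"jaw":[0,0,0,0,0]}'
python3 -m crank '{"delta_pos":[[0,0,-4],[0,0,-4],[0,0,-2],[0,0,0],[0,0,0]],"turn":[[0,0,0],[0,0,0],[0,0,0],[0,0,0],[0,0,0]],"jaw":[0,0,0,0,0]}'
python3 - <<'E'
from plan import *
# upright, any yaw: keep bearing near 185.5 ; basket 160 above seat => bar centre z .062+.12
for y in(185.5,165,145): plan([.6085,-.0358,.19],rot(y))
o=robot.observe(); print(o["q"].round(2),o["ft_force"].round(2),o["wrist_torque"].round(3))
E
```

```text
time_s: 4.58
ee_pos: [0.5854, 0.1886, 0.1288]
tcp_rot: [-0.047, 0.965, 0.012, 0.258]
ft_force: [-1.0, -0.3, -1.2]
width: 0.0099
grip_force: 25.0
time_s: 5.2
ee_pos: [0.5363, 0.1836, 0.2142]
tcp_rot: [-0.047, 0.965, 0.012, 0.258]
ft_force: [0.3, -0.4, -1.7]
width: 0.0096
grip_force: 25.0
t 5.2 pos [0.5363 0.1836 0.2142] turn [-0.001  0.523  0.002] rows>= 3.0 shift cm [ -5.09 -22.53   4.32] rows>= 4.0
t 5.2 pos [0.5363 0.1836 0.2142] turn [0.093 0.517 0.352] rows>= 3.0 shift cm [-12.65 -19.33   4.32] rows>= 4.0
t 5.2 pos [0.5363 0.1836 0.2142] turn [0.184 0.501 0.692] rows>= 4.0 shift cm [-18.5  -13.83   4.32] rows>= 4.0
[-0.28  0.1  -0.29  2.17  0.59  0.47  0.63] [ 0.32 -0.42 -1.68] [-0.053  0.646 -0.005]
```

```bash
python3 -m crank '{"delta_pos":[[0,0,0],[0,0,0],[0,0,0],[0,0,0],[0,0,0]],"turn":[[0,0.131,0],[0,0.131,0],[0,0.131,0],[0,0.13,0],[0,0,0]],"jaw":[0,0,0,0,0]}'
python3 -m crank '{"delta_pos":[[-1.2,-5,0],[-1.2,-5,0],[-1.2,-5,0],[-1.2,-5,0],[0,0,0]],"turn":[[0,0,0],[0,0,0],[0,0,0],[0,0,0],[0,0,0]],"jaw":[0,0,0,0,0]}'
python3 -m crank '{"delta_pos":[[0,0,0],[0,0,0]],"turn":[[0,0,0],[0,0,0]],"jaw":[0,0]}'
python3 - <<'E'
from plan import *
R=rot(185.5);plan([.6085,-.0358,.19],R)
o=robot.observe(); p=o["ee_pos"]; g=p+[0,0,.019]
def c(im,n,x,y,w,hh):
    k=400/w; i=cv2.resize(im[y:y+hh,x:x+w],None,fx=k,fy=k,interpolation=cv2.INTER_CUBIC)
    cs=[(g+[0,0,dz],.04) for dz in(.004,-.042)]+[(np.array([.6085,-.0358,.113]),.042)]
    for cc,r in cs:
      for a in np.arange(0,6.28,.3):
        u=(proj(n,cc+[r*np.cos(a),r*np.sin(a),0])-[x,y]+.5)*k; cv2.circle(i,(int(u[0]),int(u[1])),1,(0,0,255),-1)
    return i
a=np.hstack([c(robot.read_camera("top"),"top",255,150,70,90),c(robot.read_camera("side"),"side",250,140,80,100)[:514]]) if 0 else None
A=c(robot.read_camera("top"),"top",250,150,80,100);S=c(robot.read_camera("side"),"side",250,140,80,100)
cv2.imwrite("pics/c4.png",np.hstack([A,S]))
E
```

```text
time_s: 5.82
ee_pos: [0.538, 0.1834, 0.2125]
tcp_rot: [-0.048, 0.999, -0.001, -0.001]
ft_force: [-0.0, -0.3, -2.3]
width: 0.0098
grip_force: 25.0
time_s: 6.45
ee_pos: [0.6039, -0.016, 0.2138]
tcp_rot: [-0.045, 0.999, -0.002, 0.001]
ft_force: [-0.6, 0.6, -0.8]
width: 0.0097
grip_force: 25.0
time_s: 6.7
ee_pos: [0.6032, -0.0085, 0.215]
tcp_rot: [-0.05, 0.999, -0.0, 0.001]
ft_force: [-0.2, 0.1, -1.5]
width: 0.0103
grip_force: 25.0
t 6.7 pos [ 0.6032 -0.0085  0.215 ] turn [-0.     0.001  0.005] rows>= 1.0 shift cm [-0.26 -2.76  4.4 ] rows>= 1.0
```

View pics/c4.png

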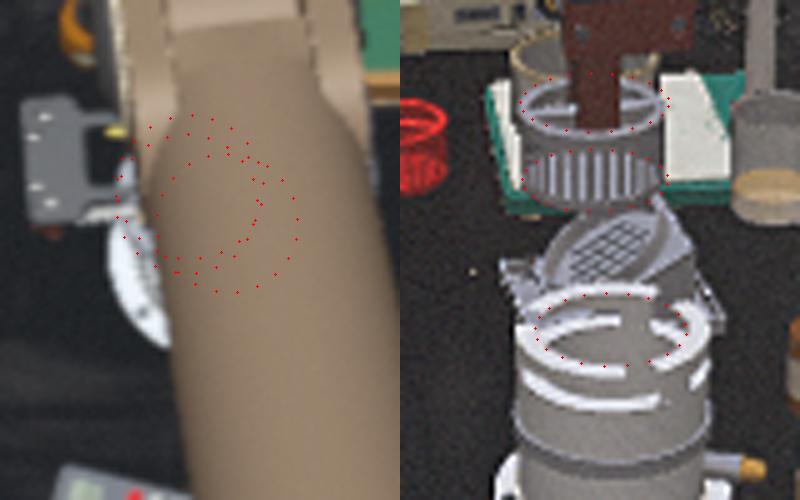

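The basket hangs upright in the side view, with its rim spanning 519–667 and the predicted circle 519–668. I'll measure the barrel silhouette against its prediction at sub-pixel level before lowering.

```bash
python3 - <<'E'
from m import *
s=cv2.imread("pics/side0.png"); s2=robot.read_camera("side")
g=cv2.cvtColor(s2,cv2.COLOR_BGR2GRAY).astype(float)
def edge(row,a,b,th):
    r=g[row-1:row+2].mean(0); 
    i=[k for k in range(a,b) if (r[k]-th)*(r[k+1]-th)<0]; return [round(k+(th-r[k])/(r[k+1]-r[k]),2) for k in i]
o,_=ray("side",275,205)
for row in(224,226,228):
    e=edge(row,265,330,75); 
    # predicted silhouette of cylinder at the height seen on that row
    best=min(np.arange(.04,.113,.001),key=lambda z:abs(proj("side",[.6085+.054*np.sin(.1),-.0358-.054,z])[1]-row))
    th=np.arange(0,6.28,.02); q=np.array([proj("side",[.6085+.054*np.cos(a),-.0358+.054*np.sin(a),best]) for a in th])
    print(row,e,"pred",q[:,0].min().round(2),q[:,0].max().round(2),"mid",((q[:,0].min()+q[:,0].max())/2).round(2), "mm/px",(108/np.ptp(q[:,0])).round(2))
p=robot.observe()["ee_pos"];print("tcp",p.round(4))
for row in(168,172,176,178): print(row,g[row,268:310].astype(int).tolist())
for z in(.19,.2): 
  q=np.array([proj("side",[p[0]+.04*np.cos(a),p[1]+.04*np.sin(a),z]) for a in th]); print(z,q[:,0].min().round(2),q[:,0].max().round(2),q[:,1].mean().round(1))
E
```

```text
224 [np.float64(272.22), np.float64(311.93)] pred 272.41 310.92 mid 291.67 mm/px 2.8
226 [np.float64(272.62), np.float64(311.5)] pred 272.45 310.88 mid 291.66 mm/px 2.81
228 [np.float64(273.41), np.float64(310.61)] pred 272.49 310.83 mid 291.66 mm/px 2.82
tcp [ 0.6036 -0.0091  0.2153]
168 [59, 93, 116, 200, 212, 224, 98, 75, 80, 89, 91, 96, 95, 93, 90, 93, 92, 91, 90, 93, 92, 90, 92, 91, 89, 88, 88, 88, 89, 95, 87, 87, 89, 87, 64, 210, 205, 203, 203, 204, 205, 205]
172 [40, 71, 97, 140, 213, 221, 104, 79, 86, 108, 131, 90, 172, 98, 104, 169, 95, 104, 169, 100, 89, 169, 113, 86, 169, 113, 86, 167, 94, 107, 129, 91, 81, 100, 65, 209, 205, 203, 205, 207, 204, 204]
176 [45, 35, 87, 94, 149, 221, 112, 95, 124, 113, 128, 87, 168, 99, 105, 173, 98, 103, 169, 107, 85, 166, 118, 87, 170, 115, 78, 171, 94, 123, 127, 101, 121, 114, 68, 110, 107, 102, 96, 109, 99, 88]
178 [46, 46, 53, 100, 86, 90, 103, 85, 85, 90, 104, 91, 163, 104, 103, 175, 103, 101, 171, 102, 87, 165, 119, 86, 169, 114, 87, 170, 102, 143, 108, 81, 82, 106, 69, 63, 64, 58, 60, 59, 57, 62]
0.19 274.12 303.28 176.3
0.2 274.06 303.34 173.0
```

```bash
cat > prof.py <<'E'
from m import *
def mid(g,row,guessL,guessR):
    r=g[row-1:row+2].mean(0); d=abs(np.diff(r)); out=[]
    for q in(guessL,guessR):
        k=int(q)-4+np.argmax(d[int(q)-4:int(q)+5]); w=d[k-1:k+2]; out.append(k+.5+(w*[-1,0,1]).sum()/w.sum())
    return out
E
python3 -m crank '{"delta_pos":[[-0.46,-1.4,0],[0,-1.4,0],[0,0,2.2],[0,0,2.2],[0,0,2]],"turn":[[0,0,0.005],[0,0,0],[0,0,0],[0,0,0],[0,0,0]],"jaw":[0,0,0,0,0]}'
python3 -m crank '{"delta_pos":[[0,0,0],[0,0,0]],"turn":[[0,0,0],[0,0,0]],"jaw":[0,0]}'
python3 - <<'E'
from plan import *; from prof import *
plan([.6108,-.0363,.06],rot(185.5)); p=robot.observe()["ee_pos"]
s=robot.read_camera("side"); g=cv2.cvtColor(s,cv2.COLOR_BGR2GRAY).astype(float)
u=proj("side",[p[0],p[1],p[2]+.019-.02]);print(u)
for row in range(int(u[1])-4,int(u[1])+5,2): 
    e=mid(g,row,u[0]-14.5,u[0]+14.5); print(row,np.round(e,2),round(np.mean(e),2))
for row in(224,226,228):
    e=mid(g,row,272.5,311); print(row,np.round(e,2),round(np.mean(e),2))
print("axis drift px", proj("side",[p[0],p[1],.08]),proj("side",[p[0],p[1],.15]))
k=400/80; cv2.imwrite("pics/c5.png",cv2.resize(s[150:240,250:330],None,fx=7,fy=6.6,interpolation=cv2.INTER_CUBIC))
E
```

```text
time_s: 7.48
ee_pos: [0.6111, -0.0396, 0.1504]
tcp_rot: [-0.046, 0.999, -0.001, 0.0]
ft_force: [0.2, -0.1, -1.5]
width: 0.0098
grip_force: 25.0
time_s: 7.72
ee_pos: [0.6116, -0.0386, 0.152]
tcp_rot: [-0.046, 0.999, -0.0, 0.001]
ft_force: [-0.5, -0.8, -1.2]
width: 0.0098
grip_force: 25.0
t 7.72 pos [ 0.6116 -0.0386  0.152 ] turn [-0.001  0.002 -0.004] rows>= 1.0 shift cm [ 0.06  0.24 11.1 ] rows>= 2.0
[292.95250182 193.56594739]
189 [277.71 308.15] 292.93
191 [276.81 308.55] 292.68
193 [276.92 309.17] 293.04
195 [277.28 310.11] 293.7
197 [281.75 311.38] 296.57
224 [272.53 311.48] 292.01
226 [272.78 311.26] 292.02
228 [272.71 311.31] 292.01
axis drift px [292.86043183 216.00847449] [292.95121716 193.87908773]
```

View pics/c5.png

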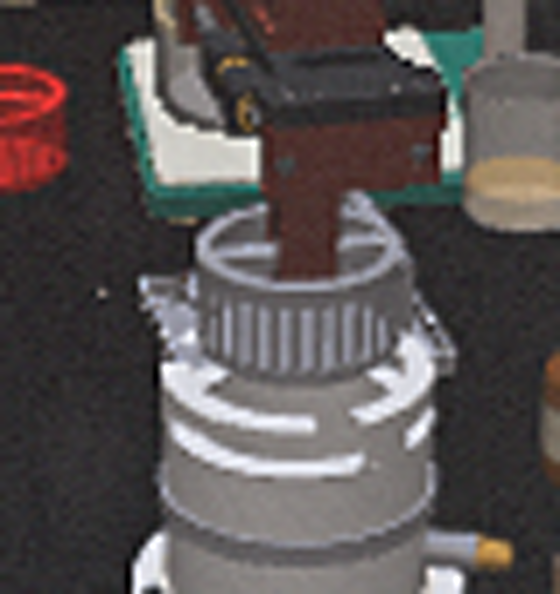

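In the side view the basket (rim at 197–412) sits over the mouth, about 1.5 mm to +x and 2 mm to -y of the barrel's axis. I'll correct that and lower gently while watching the force.

```bash
python3 -m crank '{"delta_pos":[[0.14,0.22,0],[0,0,0.8],[0,0,0.8],[0,0,0.4],[0,0,0]],"turn":[[0,0,-0.004],[0,0,0],[0,0,0],[0,0,0],[0,0,0]],"jaw":[0,0,0,0,0]}'
python3 -m crank '{"delta_pos":[[0,0,0.5],[0,0,0.5],[0,0,0]],"turn":[[0,0,0],[0,0,0],[0,0,0]],"jaw":[0,0,0]}'
python3 -c "
from plan import *
plan([.610,-.0365,.065],rot(185.5)); print(robot.observe()['wrist_torque'])"
```

```text
time_s: 8.4
ee_pos: [0.6097, -0.0357, 0.1308]
tcp_rot: [-0.049, 0.999, -0.0, 0.0]
ft_force: [1.2, 0.2, -2.9]
width: 0.0103
grip_force: 25.0
time_s: 8.78
ee_pos: [0.6097, -0.0358, 0.1209]
tcp_rot: [-0.049, 0.999, -0.0, 0.001]
ft_force: [3.2, 1.0, -2.8]
width: 0.01
grip_force: 25.0
t 8.78 pos [ 0.6097 -0.0358  0.1209] turn [-0.001  0.001  0.001] rows>= 1.0 shift cm [-0.02 -0.07  7.49] rows>= 2.0
[ 0.17609925 -0.88495724  0.00550713]
```

It's 16 mm inside the bore with only about 3 N sideways. I'll nudge it to +x and carry on down.

```bash
python3 -m crank '{"delta_pos":[[-0.06,0,0.5],[0,0,1],[0,0,1],[0,0,1],[0,0,0]],"turn":[[0,0,0],[0,0,0],[0,0,0],[0,0,0],[0,0,0]],"jaw":[0,0,0,0,0]}'
python3 -m crank '{"delta_pos":[[0,0,1],[0,0,1],[0,0,0.8],[0,0,0],[0,0,0]],"turn":[[0,0,0],[0,0,0],[0,0,0],[0,0,0],[0,0,0]],"jaw":[0,0,0,0,0]}'
```

```text
time_s: 9.4
ee_pos: [0.6098, -0.0358, 0.0851]
tcp_rot: [-0.049, 0.999, -0.0, -0.0]
ft_force: [1.0, -0.1, -1.6]
width: 0.0096
grip_force: 25.0
time_s: 10.02
ee_pos: [0.61, -0.0358, 0.0582]
tcp_rot: [-0.048, 0.999, -0.0, 0.0]
ft_force: [-0.3, 0.3, -1.5]
width: 0.01
grip_force: 25.0
```

```bash
python3 -m crank '{"delta_pos":[[0,0,0.5],[0,0,0.3],[0,0,0]],"turn":[[0,0,0],[0,0,0],[0,0,0]],"jaw":[0,0,0]}'
python3 -m crank '{"delta_pos":[[0,0,0.2],[0,0,0.2],[0,0,0]],"turn":[[0,0,0],[0,0,0],[0,0,0]],"jaw":[0,0,0]}'
```

```text
time_s: 10.4
ee_pos: [0.61, -0.0358, 0.0499]
tcp_rot: [-0.048, 0.999, -0.0, 0.0]
ft_force: [0.2, 0.0, -1.4]
width: 0.0096
grip_force: 25.0
time_s: 10.78
ee_pos: [0.6102, -0.0359, 0.0469]
tcp_rot: [-0.048, 0.999, -0.0, 0.0]
ft_force: [-3.4, 0.4, 6.9]
width: 0.0098
grip_force: 25.0
```

The basket is seated, with contact at about 7 N. I'll release, retreat and plan for the ring.

```bash
python3 -m crank '{"delta_pos":[[0,0,0],[0,0,0],[0,0,0],[0,0,-2],[0,0,-4]],"turn":[[0,0,0],[0,0,0],[0,0,0],[0,0,0],[0,0,0]],"jaw":[0.34,0.34,0.34,0.34,0.34]}'
python3 -m crank '{"delta_pos":[[0,0,-4],[0,0,-4],[0,0,-4],[0,0,0]],"turn":[[0,0,0],[0,0,0],[0,0,0],[0,0,0]],"jaw":[0.34,0.34,0.34,0.34]}'
python3 - <<'E'
from plan import *
plan([.4513,.2086,.10],rot(220)); print(robot.observe()["q"].round(2))
E
```

```text
time_s: 11.4
ee_pos: [0.6092, -0.0357, 0.1065]
tcp_rot: [-0.049, 0.999, -0.0, -0.001]
ft_force: [0.2, -0.1, 0.0]
width: 0.0297
grip_force: 0.0
time_s: 11.9
ee_pos: [0.612, -0.0356, 0.2314]
tcp_rot: [-0.048, 0.999, -0.001, 0.004]
ft_force: [-0.8, 0.8, -0.8]
width: 0.0297
grip_force: 0.0
t 11.9 pos [ 0.612  -0.0356  0.2314] turn [-0.004  0.008 -0.601] rows>= 4.0 shift cm [-3.39 29.03 15.04] rows>= 6.0
[ 0.15  0.39 -0.23  1.61  0.1   1.14  1.56]
```

```bash
python3 -m crank '{"delta_pos":[[0,0,0],[0,0,0],[0,0,0],[0,0,0],[0,0,0]],"turn":[[-0.001,0.002,-0.15],[-0.001,0.002,-0.15],[-0.001,0.002,-0.15],[-0.001,0.002,-0.15],[0,0,0]],"jaw":[0.34,0.34,0.34,0.34,0.34]}'
python3 -m crank '{"delta_pos":[[-0.56,4.8,0],[-0.56,4.8,0],[-0.56,4.8,0],[-0.56,4.8,0],[-0.56,4.8,2]],"turn":[[0,0,0],[0,0,0],[0,0,0],[0,0,0],[0,0,0]],"jaw":[0.34,0.34,0.34,0.34,0.34]}'
python3 -m crank '{"delta_pos":[[-0.56,4.8,2],[0,0,4],[0,0,3],[0,0,0],[0,0,0]],"turn":[[0,0,0],[0,0,0],[0,0,0],[0,0,0],[0,0,0]],"jaw":[0.34,0.34,0.34,0.34,0.34]}'
python3 - <<'E'
from plan import *
plan([.452,.2084,.025],rot(220)); p=robot.observe()["ee_pos"]; R=rot(220).as_matrix()
def c(im,n,x,y,w,hh):
    k=400/w; i=cv2.resize(im[y:y+hh,x:x+w],None,fx=k,fy=k,interpolation=cv2.INTER_CUBIC)
    for q in(p,np.array([.452,.2084,.03]),p+.022*R[:,1],p-.022*R[:,1]):
        u=(proj(n,q)-[x,y]+.5)*k; cv2.circle(i,(int(u[0]),int(u[1])),2,(0,0,255),-1)
    return i
cv2.imwrite("pics/c6.png",np.hstack([c(robot.read_camera("top"),"top",185,170,120,120),c(robot.read_camera("side"),"side",210,150,110,110)]))
E
```

```text
time_s: 12.52
ee_pos: [0.6097, -0.0357, 0.2261]
tcp_rot: [-0.341, 0.94, 0.002, -0.004]
ft_force: [-0.9, -0.6, -0.4]
width: 0.03
grip_force: 0.0
time_s: 13.15
ee_pos: [0.4771, 0.1679, 0.2084]
tcp_rot: [-0.339, 0.941, 0.001, -0.002]
ft_force: [0.5, 0.1, -0.2]
width: 0.0296
grip_force: 0.0
time_s: 13.78
ee_pos: [0.4506, 0.207, 0.1185]
tcp_rot: [-0.341, 0.94, 0.001, -0.003]
ft_force: [0.3, -0.1, 0.1]
width: 0.0294
grip_force: 0.0
t 13.78 pos [0.4506 0.207  0.1185] turn [ 0.005 -0.005 -0.003] rows>= 1.0 shift cm [-0.2   0.02 11.25] rows>= 2.0
```

View pics/c6.png

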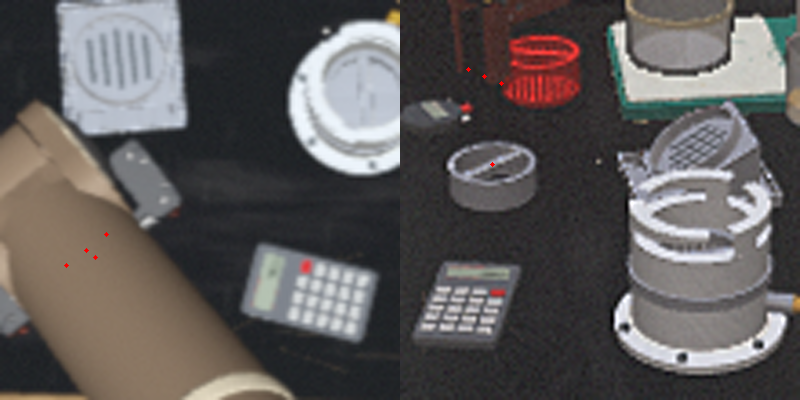

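The basket is in the barrel, and my ring point sits on the middle of the ring's bar in the side view at (492,164). Descend and grasp.

```bash
python3 -m crank '{"delta_pos":[[-0.2,0,3],[0,0,3],[0,0,3],[0,0,1.5],[0,0,0.7]],"turn":[[0.005,-0.005,-0.003],[0,0,0],[0,0,0],[0,0,0],[0,0,0]],"jaw":[0.34,0.34,0.34,0.34,0.34]}'
python3 -m crank '{"delta_pos":[[0,0,0],[0,0,0],[0,0,0],[0,0,0],[0,0,0]],"turn":[[0,0,0],[0,0,0],[0,0,0],[0,0,0],[0,0,0]],"jaw":[0.34,0,0,0,0]}' 25
python3 -c "
from plan import *
plan([.452,.2084,.025],rot(220))"
```

```text
time_s: 14.5
ee_pos: [0.4517, 0.208, 0.0055]
tcp_rot: [-0.343, 0.939, -0.0, -0.0]
ft_force: [0.4, 0.6, 1.7]
width: 0.0294
grip_force: 0.0
time_s: 15.12
ee_pos: [0.4516, 0.2081, 0.006]
tcp_rot: [-0.343, 0.939, -0.0, -0.0]
ft_force: [-2.1, 0.3, 5.0]
width: 0.0095
grip_force: 25.0
t 15.12 pos [0.4516 0.2081 0.006 ] turn [-0.    -0.     0.002] rows>= 1.0 shift cm [-0.05 -0.    0.  ] rows>= 1.0
```

```bash
python3 -m crank '{"delta_pos":[[0,0,-2],[0,0,-4],[0,0,-4],[0,0,-4],[0,0,-2]],"turn":[[0,0,0],[0,0,0],[0,0,0],[0,0,0],[0,0,0]],"jaw":[0,0,0,0,0]}'
python3 -m crank '{"delta_pos":[[0.66,-4.8,0],[0.66,-4.8,0],[0.66,-4.8,0],[0.66,-4.8,0],[0.6,-4.8,0]],"turn":[[0,0,0],[0,0,0],[0,0,0],[0,0,0],[0,0,0]],"jaw":[0,0,0,0,0]}'
python3 -m crank '{"delta_pos":[[0,-3.8,0],[0,0,0],[0,0,0],[0,0,0]],"turn":[[0,0,0],[0,0,0],[0,0,0],[0,0,0]],"jaw":[0,0,0,0]}'
python3 - <<'E'
from plan import *
plan([.610,-.0358,.135],rot(220))
E
```

```text
time_s: 15.75
ee_pos: [0.4519, 0.2083, 0.1676]
tcp_rot: [-0.343, 0.939, -0.0, 0.001]
ft_force: [0.2, -0.0, -1.8]
width: 0.0098
grip_force: 25.0
time_s: 16.38
ee_pos: [0.5816, 0.0021, 0.1653]
tcp_rot: [-0.343, 0.939, -0.0, -0.001]
ft_force: [0.8, 0.8, -1.1]
width: 0.0097
grip_force: 25.0
time_s: 16.88
ee_pos: [0.6051, -0.0241, 0.1655]
tcp_rot: [-0.344, 0.939, 0.0, -0.001]
ft_force: [-0.0, 0.4, -2.0]
width: 0.0098
grip_force: 25.0
t 16.88 pos [ 0.6051 -0.0241  0.1655] turn [ 0.001 -0.001  0.004] rows>= 1.0 shift cm [ 0.38 -1.21  4.95] rows>= 1.0
```

```bash
python3 -m crank '{"delta_pos":[[0.38,-1.21,0],[0,0,1.5],[0,0,1.5],[0,0,0],[0,0,0]],"turn":[[0.001,-0.001,0.004],[0,0,0],[0,0,0],[0,0,0],[0,0,0]],"jaw":[0,0,0,0,0]}'
python3 - <<'E'
from plan import *; from prof import *
plan([.610,-.0358,.108],rot(220)); p=robot.observe()["ee_pos"]
s=robot.read_camera("side"); g=cv2.cvtColor(s,cv2.COLOR_BGR2GRAY).astype(float); cv2.imwrite("pics/s7.png",s)
u=proj("side",[p[0],p[1],p[2]-.006+.02]);print(u)
for row in range(int(u[1])-3,int(u[1])+4,1): 
    e=mid(g,row,u[0]-14.5,u[0]+14.5); print(row,np.round(e,2),round(np.mean(e),2))
E
```

```text
time_s: 17.5
ee_pos: [0.6106, -0.0369, 0.1353]
tcp_rot: [-0.341, 0.94, -0.0, 0.0]
ft_force: [0.3, 0.4, -0.5]
width: 0.01
grip_force: 25.0
t 17.5 pos [ 0.6106 -0.0369  0.1353] turn [-0.001 -0.    -0.002] rows>= 1.0 shift cm [-0.02  0.12  4.63] rows>= 1.0
[292.50751782 193.84351688]
190 [278.53 308.19] 293.36
191 [278.63 308.26] 293.45
192 [276.8  308.53] 292.66
193 [276.86 306.44] 291.65
194 [276.77 309.7 ] 293.23
195 [278.43 310.24] 294.34
196 [278.56 311.14] 294.85
```

```bash
python3 -m crank '{"delta_pos":[[0.16,0.12,0.5],[0,0,0.7],[0,0,0.6],[0,0,0],[0,0,0]],"turn":[[0,0,-0.002],[0,0,0],[0,0,0],[0,0,0],[0,0,0]],"jaw":[0,0,0,0,0]}'
python3 -m crank '{"delta_pos":[[0,0,0.3],[0,0,0.3],[0,0,0]],"turn":[[0,0,0],[0,0,0],[0,0,0]],"jaw":[0,0,0]}'
python3 -c "
from plan import *
plan([.610,-.0358,.093],rot(220)); print(robot.observe()['wrist_torque'])"
```

```text
time_s: 18.18
ee_pos: [0.6087, -0.0373, 0.1175]
tcp_rot: [-0.342, 0.94, -0.0, 0.0]
ft_force: [0.0, 0.7, -1.3]
width: 0.0096
grip_force: 25.0
time_s: 18.55
ee_pos: [0.6084, -0.0374, 0.1112]
tcp_rot: [-0.342, 0.94, -0.0, -0.0]
ft_force: [1.3, 1.3, -1.2]
width: 0.0101
grip_force: 25.0
t 18.55 pos [ 0.6084 -0.0374  0.1112] turn [-0.001 -0.    -0.   ] rows>= 1.0 shift cm [-0.22  0.02  3.72] rows>= 1.0
[ 0.10015879 -0.00511814 -0.00447125]
```

It's entering the bore. I'll shift 0.5 mm along the bar and continue to the basket, with contact expected at TCP z≈0.074.

```bash
python3 -m crank '{"delta_pos":[[-0.06,0,0.5],[0,0,1],[0,0,1],[0,0,0.6],[0,0,0]],"turn":[[0,0,0],[0,0,0],[0,0,0],[0,0,0],[0,0,0]],"jaw":[0,0,0,0,0]}'
python3 -m crank '{"delta_pos":[[0,0,0.3],[0,0,0.3],[0,0,0]],"turn":[[0,0,0],[0,0,0],[0,0,0]],"jaw":[0,0,0]}'
```

```text
time_s: 19.18
ee_pos: [0.6087, -0.037, 0.0797]
tcp_rot: [-0.342, 0.94, -0.0, -0.0]
ft_force: [-0.5, -1.5, -0.8]
width: 0.0097
grip_force: 25.0
time_s: 19.55
ee_pos: [0.6091, -0.037, 0.0744]
tcp_rot: [-0.342, 0.94, -0.0, 0.0]
ft_force: [-0.8, -0.5, -1.3]
width: 0.0094
grip_force: 25.0
```

```bash
python3 -m crank '{"delta_pos":[[0,0,0.2],[0,0,0.1],[0,0,0]],"turn":[[0,0,0],[0,0,0],[0,0,0]],"jaw":[0,0,0]}'
python3 -m crank '{"delta_pos":[[0,0,0],[0,0,0],[0,0,0],[0,0,-2],[0,0,-4]],"turn":[[0,0,0],[0,0,0],[0,0,0],[0,0,0],[0,0,0]],"jaw":[0.34,0.34,0.34,0.34,0.34]}'
python3 -m crank '{"delta_pos":[[0,0,-4],[0,0,-4],[0,0,-2],[0,0,0]],"turn":[[0,0,0],[0,0,0],[0,0,0],[0,0,0]],"jaw":[0.34,0.34,0.34,0.34]}'
python3 - <<'E'
from plan import *
plan([.5172,-.3165,.12],rot(42)); plan([.5172,-.3165,.12],rot(222)); print(robot.observe()["q"].round(2))
E
```

```text
time_s: 19.92
ee_pos: [0.6094, -0.0369, 0.0723]
tcp_rot: [-0.342, 0.94, -0.001, 0.0]
ft_force: [-2.6, 0.8, 6.1]
width: 0.0099
grip_force: 25.0
time_s: 20.55
ee_pos: [0.6082, -0.0369, 0.1318]
tcp_rot: [-0.342, 0.94, 0.0, -0.001]
ft_force: [0.7, -1.3, 0.5]
width: 0.0297
grip_force: 0.0
time_s: 21.05
ee_pos: [0.6101, -0.0367, 0.2345]
tcp_rot: [-0.342, 0.94, -0.001, 0.002]
ft_force: [0.9, 0.3, -0.4]
width: 0.0295
grip_force: 0.0
t 21.05 pos [ 0.6101 -0.0367  0.2345] turn [0.005 0.006 3.107] rows>= 18.0 shift cm [-25.63  14.58  13.35] rows>= 6.0
t 21.05 pos [ 0.6101 -0.0367  0.2345] turn [-0.004  0.003 -0.035] rows>= 1.0 shift cm [ 25.63 -14.58  13.35] rows>= 6.0
[ 0.26  0.4  -0.38  1.6   0.16  1.16  2.11]
```

The ring is on the basket. I'll turn half-way round the other way so the last joint has room for the screwing turn, then go to the cover.

```bash
python3 -m crank '{"delta_pos":[[0,0,0],[0,0,0],[0,0,0],[0,0,0],[0,0,0]],"turn":[[0,0,0.17],[0,0,0.17],[0,0,0.17],[0,0,0.17],[0,0,0.17]],"jaw":[0.4,0.4,0.4,0.4,0.4]}'
python3 -m crank '{"delta_pos":[[0,0,0],[0,0,0],[0,0,0],[0,0,0],[0,0,0]],"turn":[[0,0,0.17],[0,0,0.17],[0,0,0.17],[0,0,0.17],[0,0,0.17]],"jaw":[0.4,0.4,0.4,0.4,0.4]}'
python3 -m crank '{"delta_pos":[[0,0,0],[0,0,0],[0,0,0],[0,0,0],[0,0,0]],"turn":[[0,0,0.17],[0,0,0.17],[0,0,0.17],[0,0,0.17],[0,0,0.17]],"jaw":[0.4,0.4,0.4,0.4,0.4]}'
python3 -m crank '{"delta_pos":[[0,0,0],[0,0,0],[0,0,0],[0,0,0],[0,0,0]],"turn":[[0,0,0.17],[0,0,0.17],[0,0,0.17],[0,0,0],[0,0,0]],"jaw":[0.4,0.4,0.4,0.4,0.4]}'
python3 - <<'E'
from plan import *
plan([.5172,-.3165,.12],rot(42)); print(robot.observe()["q"].round(2))
E
```

```text
time_s: 21.68
ee_pos: [0.6084, -0.0368, 0.2305]
tcp_rot: [0.079, 0.997, -0.0, -0.001]
ft_force: [-0.1, -0.8, -0.1]
width: 0.0354
grip_force: 0.0
time_s: 22.3
ee_pos: [0.6084, -0.0368, 0.2305]
tcp_rot: [0.483, 0.876, -0.001, -0.0]
ft_force: [-0.5, 0.3, -1.5]
width: 0.0351
grip_force: 0.0
time_s: 22.92
ee_pos: [0.6084, -0.0368, 0.2305]
tcp_rot: [0.801, 0.599, -0.001, -0.0]
ft_force: [-1.0, -0.5, 0.1]
width: 0.0346
grip_force: 0.0
time_s: 23.55
ee_pos: [0.6088, -0.0367, 0.231]
tcp_rot: [0.924, 0.382, -0.0, 0.0]
ft_force: [-0.1, -0.1, 0.5]
width: 0.0349
grip_force: 0.0
t 23.55 pos [ 0.6088 -0.0367  0.231 ] turn [0.    0.001 0.05 ] rows>= 1.0 shift cm [-25.53  14.67  13.  ] rows>= 6.0
[-0.18  0.38  0.22  1.64 -0.09  1.14 -0.73]
```

```bash
python3 -m crank '{"delta_pos":[[0,0,0],[-4.2,2.4,0],[-4.2,2.4,0],[-4.2,2.4,0],[-4.2,2.4,0]],"turn":[[0,0,0.05],[0,0,0],[0,0,0],[0,0,0],[0,0,0]],"jaw":[0.4,0.4,0.4,0.4,0.4]}'
python3 -m crank '{"delta_pos":[[-4.2,2.4,0],[-4.2,2.4,4],[0,0,4],[0,0,4],[0,0,0]],"turn":[[0,0,0],[0,0,0],[0,0,0],[0,0,0],[0,0,0]],"jaw":[0.4,0.4,0.4,0.4,0.4]}'
python3 - <<'E'
from plan import *; from m import *
plan([.5175,-.317,.044],rot(42)); p=robot.observe()["ee_pos"]; R=rot(42).as_matrix()
t=robot.read_camera("top");s=robot.read_camera("side");cv2.imwrite("pics/t8.png",t)
def c(im,n,x,y,w,hh):
    k=400/w; i=cv2.resize(im[y:y+hh,x:x+w],None,fx=k,fy=k,interpolation=cv2.INTER_CUBIC)
    for q in(p,np.array([.5175,-.317,.05]),p+.022*R[:,1],p-.022*R[:,1],*[np.array([.5175,-.317,.05])+sg*.034*R[:,0] for sg in(1,-1)]):
        u=(proj(n,q)-[x,y]+.5)*k; cv2.circle(i,(int(u[0]),int(u[1])),2,(0,0,255),-1)
    return i
cv2.imwrite("pics/c8.png",np.hstack([c(t,"top",260,150,160,160),c(s,"side",220,190,130,130)]))
E
```

```text
time_s: 24.18
ee_pos: [0.5471, -0.2218, 0.2316]
tcp_rot: [0.934, 0.358, 0.0, 0.0]
ft_force: [0.8, 0.3, -0.7]
width: 0.035
grip_force: 0.0
time_s: 24.8
ee_pos: [0.5153, -0.311, 0.109]
tcp_rot: [0.934, 0.358, -0.002, -0.002]
ft_force: [-0.6, -0.4, 0.3]
width: 0.0349
grip_force: 0.0
t 24.8 pos [ 0.5153 -0.311   0.109 ] turn [-0.005  0.002 -0.002] rows>= 1.0 shift cm [-0.23  0.59  8.4 ] rows>= 2.0
```

View pics/c8.png

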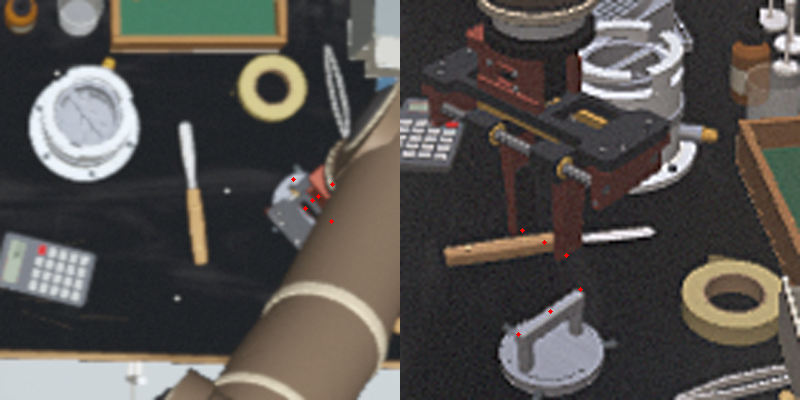

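The handle dots lie on the bar in the side view at (519,333), (550,311) and (582,290), and the ring is visible in the barrel in the top view. Grasp the handle.

```bash
python3 -m crank '{"delta_pos":[[-0.23,0.59,0],[0,0,3],[0,0,3],[0,0,1.8],[0,0,0.7]],"turn":[[-0.005,0.002,-0.002],[0,0,0],[0,0,0],[0,0,0],[0,0,0]],"jaw":[0.4,0.4,0.4,0.4,0.4]}'
python3 -m crank '{"delta_pos":[[0,0,0],[0,0,0],[0,0,0],[0,0,0],[0,0,0]],"turn":[[0,0,0],[0,0,0],[0,0,0],[0,0,0],[0,0,0]],"jaw":[0.4,0,0,0,0]}' 50
python3 -m crank '{"delta_pos":[[0,0,-2],[0,0,-4],[0,0,-4],[0,0,-4],[0,0,-4]],"turn":[[0,0,0],[0,0,0],[0,0,0],[0,0,0],[0,0,0]],"jaw":[0,0,0,0,0]}'
python3 - <<'E'
from plan import *; plan([.610,-.036,.20],rot(70))
E
```

```text
time_s: 25.52
ee_pos: [0.5202, -0.3185, 0.0268]
tcp_rot: [0.934, 0.358, 0.002, 0.003]
ft_force: [0.5, -0.3, 1.6]
width: 0.0351
grip_force: 0.0
time_s: 26.15
ee_pos: [0.5202, -0.3183, 0.0273]
tcp_rot: [0.934, 0.358, 0.002, 0.003]
ft_force: [-1.5, 0.9, 4.8]
width: 0.0096
grip_force: 50.0
time_s: 26.78
ee_pos: [0.5186, -0.3177, 0.2093]
tcp_rot: [0.934, 0.358, 0.002, 0.003]
ft_force: [1.0, 0.1, -2.7]
width: 0.0098
grip_force: 50.0
t 26.77 pos [ 0.5186 -0.3177  0.2093] turn [ 0.007 -0.    -0.49 ] rows>= 3.0 shift cm [29.6  -1.05  2.83] rows>= 5.0
```

```bash
python3 -m crank '{"delta_pos":[[0,0,0],[0,0,0],[0,0,0],[0,0,0],[5,-0.2,0]],"turn":[[0.007,0,-0.16],[0,0,-0.165],[0,0,-0.165],[0,0,0],[0,0,0]],"jaw":[0,0,0,0,0]}'
python3 -m crank '{"delta_pos":[[5,-0.2,0],[5,-0.2,0],[5,-0.2,0],[5,-0.2,0],[3,-0.2,0]],"turn":[[0,0,0],[0,0,0],[0,0,0],[0,0,0],[0,0,0]],"jaw":[0,0,0,0,0]}'
python3 -m crank '{"delta_pos":[[0,0,0],[0,0,0]],"turn":[[0,0,0],[0,0,0]],"jaw":[0,0]}'
python3 - <<'E'
from plan import *; plan([.610,-.036,.174],rot(70))
E
```

```text
time_s: 27.4
ee_pos: [0.5325, -0.2742, 0.2076]
tcp_rot: [0.823, 0.569, -0.0, 0.001]
ft_force: [0.9, 0.4, -2.3]
width: 0.0098
grip_force: 50.0
time_s: 28.02
ee_pos: [0.604, -0.0473, 0.2077]
tcp_rot: [0.82, 0.573, 0.001, -0.001]
ft_force: [1.0, -1.1, -2.3]
width: 0.0097
grip_force: 50.0
time_s: 28.28
ee_pos: [0.6033, -0.0515, 0.2075]
tcp_rot: [0.82, 0.572, 0.0, -0.0]
ft_force: [0.3, -0.9, -2.2]
width: 0.0094
grip_force: 50.0
t 28.27 pos [ 0.6033 -0.0515  0.2075] turn [-0.    -0.001 -0.003] rows>= 1.0 shift cm [1.69 0.1  5.25] rows>= 1.0
```

```bash
python3 -m crank '{"delta_pos":[[1.7,0.1,0],[0,0,2],[0,0,2],[0,0,1.2],[0,0,0]],"turn":[[0,0,-0.003],[0,0,0],[0,0,0],[0,0,0],[0,0,0]],"jaw":[0,0,0,0,0]}'
python3 - <<'E'
from plan import *; plan([.610,-.036,.145],rot(70)); p=robot.observe()["ee_pos"]
s=robot.read_camera("side")
x,y,w,hh=255,160,75,75;k=8
i=cv2.resize(s[y:y+hh,x:x+w],None,fx=k,fy=k,interpolation=cv2.INTER_CUBIC)
def d(q,col): 
    u=(proj("side",q)-[x,y]+.5)*k; cv2.circle(i,(int(u[0]),int(u[1])),2,col,-1)
for a in np.radians(np.arange(0,360,12)): d([p[0]+.0395*np.cos(a),p[1]+.0395*np.sin(a),p[2]-.0273+.012],(0,0,255))
for a in np.radians([40,160,280]): d([p[0]+.0515*np.cos(a),p[1]+.0515*np.sin(a),p[2]-.0273+.0045],(0,255,255)); d([.61+.048*np.cos(a),-.036+.048*np.sin(a),.113],(0,255,0))
cv2.imwrite("pics/c9.png",i)
E
```

```text
time_s: 28.9
ee_pos: [0.6099, -0.0348, 0.1546]
tcp_rot: [0.819, 0.574, -0.0, -0.001]
ft_force: [0.6, 0.2, -2.1]
width: 0.0096
grip_force: 50.0
t 28.9 pos [ 0.6099 -0.0348  0.1546] turn [-0.002 -0.001  0.002] rows>= 1.0 shift cm [-0.11  0.05  2.86] rows>= 1.0
```

View pics/c9.png

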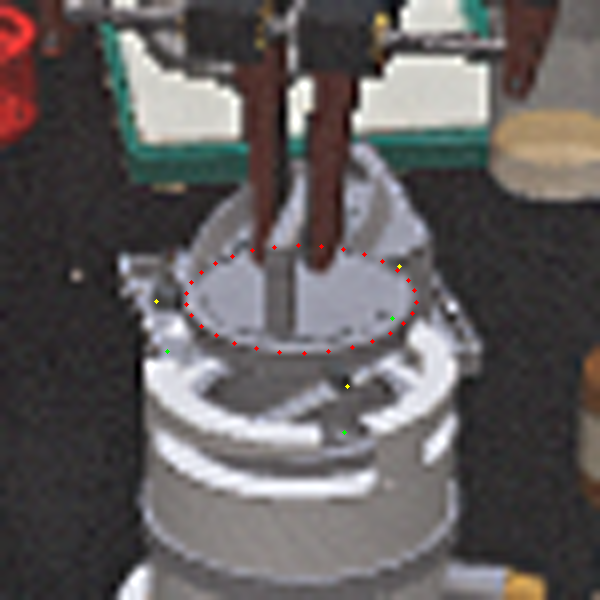

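The disc outline coincides with the prediction (186–418), and the front pin at (347,386) lines up over the notch at (345,432). Lowering.

```bash
python3 -m crank '{"delta_pos":[[-0.11,0.05,0.6],[0,0,0.6],[0,0,0],[0,0,0.4],[0,0,0]],"turn":[[-0.002,-0.001,0.002],[0,0,0],[0,0,0],[0,0,0],[0,0,0]],"jaw":[0,0,0,0,0]}'
python3 -m crank '{"delta_pos":[[0,0,0.4],[0,0,0.3],[0,0,0]],"turn":[[0,0,0],[0,0,0],[0,0,0]],"jaw":[0,0,0]}'
python3 -c "
from plan import *
plan([.61,-.036,.140],rot(70)); print(robot.observe()['wrist_torque'])"
```

```text
time_s: 29.58
ee_pos: [0.6103, -0.0359, 0.1391]
tcp_rot: [0.819, 0.574, 0.001, 0.0]
ft_force: [-0.1, 0.9, -1.5]
width: 0.0095
grip_force: 50.0
time_s: 29.95
ee_pos: [0.6102, -0.036, 0.132]
tcp_rot: [0.819, 0.574, 0.001, 0.0]
ft_force: [0.7, -0.3, -1.4]
width: 0.0098
grip_force: 50.0
t 29.95 pos [ 0.6102 -0.036   0.132 ] turn [ 0.001 -0.     0.001] rows>= 1.0 shift cm [-0.01 -0.02  1.1 ] rows>= 1.0
[-0.08403056  0.10466037 -0.06736873]
```

```bash
python3 -m crank '{"delta_pos":[[0,0,0.3],[0,0,0.2],[0,0,0.1],[0,0,0]],"turn":[[0,0,0],[0,0,0],[0,0,0],[0,0,0]],"jaw":[0,0,0,0]}'
python3 -m crank '{"delta_pos":[[0,0,0.1],[0,0,0]],"turn":[[0,0,0],[0,0,0]],"jaw":[0,0]}'
```

```text
time_s: 30.45
ee_pos: [0.6104, -0.036, 0.1263]
tcp_rot: [0.819, 0.574, 0.001, 0.0]
ft_force: [0.5, 0.3, -2.0]
width: 0.0095
grip_force: 50.0
time_s: 30.7
ee_pos: [0.6106, -0.036, 0.1254]
tcp_rot: [0.819, 0.574, 0.001, 0.001]
ft_force: [0.6, -0.7, -1.9]
width: 0.0098
grip_force: 50.0
```

```bash
python3 -m crank '{"delta_pos":[[0,0,0.1],[0,0,0]],"turn":[[0,0,0],[0,0,0]],"jaw":[0,0]}'
python3 -m crank '{"delta_pos":[[0,0,0.1],[0,0,0]],"turn":[[0,0,0],[0,0,0]],"jaw":[0,0]}'
```

```text
time_s: 30.95
ee_pos: [0.6107, -0.036, 0.1248]
tcp_rot: [0.819, 0.574, 0.001, 0.001]
ft_force: [-0.5, 0.6, 2.9]
width: 0.0093
grip_force: 50.0
time_s: 31.2
ee_pos: [0.6107, -0.036, 0.1236]
tcp_rot: [0.819, 0.574, 0.001, 0.001]
ft_force: [-0.8, -1.4, 5.0]
width: 0.01
grip_force: 50.0
```

The cover rests on the ring with its pins down in the notches. Now I screw clockwise (+ about tool z), following the ramp down.

```bash
python3 -m crank '{"delta_pos":[[0,0,0],[0,0,0],[0,0,0.05],[0,0,0.08],[0,0,0]],"turn":[[0,0,0.13],[0,0,0.13],[0,0,0.13],[0,0,0.13],[0,0,0]],"jaw":[0,0,0,0,0]}'
python3 -c "
from plan import *
plan([.61,-.036,.140],rot(-10)); print(robot.observe()['wrist_torque'])"
```

```text
time_s: 31.82
ee_pos: [0.6113, -0.036, 0.1227]
tcp_rot: [0.939, 0.343, 0.002, 0.001]
ft_force: [-0.3, 0.3, 6.7]
width: 0.01
grip_force: 50.0
t 31.82 pos [ 0.6113 -0.036   0.1227] turn [ 0.001 -0.004  0.875] rows>= 5.0 shift cm [-0.13  0.03  0.17] rows>= 1.0
[-0.06852478  0.12483078 -0.10933713]
```

```bash
python3 -m crank '{"delta_pos":[[-0.03,0,0.08],[0,0,0.08],[0,0,0.08],[0,0,0]],"turn":[[0,0,0.13],[0,0,0.13],[0,0,0.13],[0,0,0]],"jaw":[0,0,0,0]}'
python3 -c "
from plan import *
plan([.61,-.036,.140],rot(-10)); print(robot.observe()['wrist_torque'])"
```

```text
time_s: 32.33
ee_pos: [0.6116, -0.0363, 0.1208]
tcp_rot: [0.988, 0.155, 0.002, 0.001]
ft_force: [-0.1, 0.0, 8.2]
width: 0.0096
grip_force: 50.0
t 32.33 pos [ 0.6116 -0.0363  0.1208] turn [ 0.001 -0.005  0.485] rows>= 3.0 shift cm [-0.16 -0.   -0.02] rows>= 1.0
[-0.06867743  0.18296745 -0.10956033]
```

```bash
python3 -m crank '{"delta_pos":[[-0.05,0,0.05],[0,0,0.04],[0,0,0],[0,0,0]],"turn":[[0,0,0.12],[0,0,0.12],[0,0,0.12],[0,0,0]],"jaw":[0,0,0,0]}'
python3 -c "
from plan import *
plan([.61,-.036,.140],rot(-10)); print(robot.observe()['wrist_torque'])"
```

```text
time_s: 32.83
ee_pos: [0.6114, -0.0366, 0.1202]
tcp_rot: [1.0, -0.025, 0.003, 0.0]
ft_force: [0.1, -1.1, 10.9]
width: 0.0095
grip_force: 50.0
t 32.83 pos [ 0.6114 -0.0366  0.1202] turn [-0.    -0.006  0.125] rows>= 1.0 shift cm [-0.15 -0.04 -0.08] rows>= 1.0
[-0.16377586  0.10383397 -0.08182327]
```

```bash
python3 -m crank '{"delta_pos":[[0,0,0],[0,0,0],[0,0,0]],"turn":[[0,0,0.1],[0,0,0.04],[0,0,0]],"jaw":[0,0,0]}'
python3 -c "
from plan import *
plan([.61,-.036,.140],rot(-10)); print(robot.observe()['wrist_torque'])"
python3 -m crank '{"delta_pos":[[0,0,0],[0,0,0],[0,0,0]],"turn":[[0,0,0.04],[0,0,0.04],[0,0,0]],"jaw":[0,0,0]}'
python3 -c "
from plan import *
plan([.61,-.036,.140],rot(-10)); print(robot.observe()['wrist_torque'])"
```

```text
time_s: 33.2
ee_pos: [0.6106, -0.0363, 0.12]
tcp_rot: [0.996, -0.093, 0.002, -0.0]
ft_force: [-1.9, -1.1, 11.3]
width: 0.0098
grip_force: 50.2
t 33.2 pos [ 0.6106 -0.0363  0.12  ] turn [-0.001 -0.004 -0.012] rows>= 1.0 shift cm [-0.07 -0.02 -0.1 ] rows>= 1.0
[-0.00640525  0.55995898  0.57017817]
time_s: 33.58
ee_pos: [0.6105, -0.036, 0.12]
tcp_rot: [0.991, -0.132, 0.002, -0.0]
ft_force: [-2.3, 0.2, 11.5]
width: 0.0104
grip_force: 53.0
t 33.58 pos [ 0.6105 -0.036   0.12  ] turn [-0.001 -0.003 -0.09 ] rows>= 1.0 shift cm [-0.05  0.01 -0.1 ] rows>= 1.0
[0.07296857 0.7294853  1.11204002]
```

The stop is reached: moment about z went from 0.57 to 1.1 N m at about 81–85°, with the cover 5 mm down. I'll ease off, release, retreat and look.

```bash
python3 -m crank '{"delta_pos":[[0,0,0],[0,0,0],[0,0,0],[0,0,0],[0,0,0]],"turn":[[0,0,-0.05],[0,0,0],[0,0,0],[0,0,0],[0,0,0]],"jaw":[0,0,0.4,0.4,0.4]}'
python3 -m crank '{"delta_pos":[[0,0,-1],[0,0,-3],[0,0,-4],[0,0,-5],[0,0,-5]],"turn":[[0,0,0],[0,0,0],[0,0,0],[0,0,0],[0,0,0]],"jaw":[0.4,0.4,0.4,0.4,0.4]}'
python3 -m crank '{"delta_pos":[[-6,0,0],[-6,0,0],[-6,0,0],[0,0,0]],"turn":[[0,0,0],[0,0,0],[0,0,0],[0,0,0]],"jaw":[0.4,0.4,0.4,0.4]}'
python3 - <<'E'
from plan import *
s=robot.read_camera("side");t=robot.read_camera("top")
def c(im,n,x,y,w,hh,z):
    k=400/w; i=cv2.resize(im[y:y+hh,x:x+w],None,fx=k,fy=k,interpolation=cv2.INTER_CUBIC)
    for sg in(-1,1):
        a=np.radians(-12); u=(proj(n,[.61+sg*.034*np.cos(a),-.036+sg*.034*np.sin(a),z])-[x,y]+.5)*k; cv2.circle(i,(int(u[0]),int(u[1])),2,(0,0,255),-1)
    return i
cv2.imwrite("pics/c10.png",np.hstack([c(t,"top",255,160,75,75,.143),c(s,"side",255,165,75,75,.143)]))
E
```

```text
time_s: 34.2
ee_pos: [0.6095, -0.0364, 0.1183]
tcp_rot: [0.994, -0.109, 0.001, -0.0]
ft_force: [-0.7, 0.2, 0.3]
width: 0.0344
grip_force: 0.0
time_s: 34.83
ee_pos: [0.6092, -0.0365, 0.301]
tcp_rot: [0.994, -0.109, 0.001, -0.0]
ft_force: [1.0, 0.8, -0.0]
width: 0.0351
grip_force: 0.0
time_s: 35.33
ee_pos: [0.4303, 0.003, 0.2992]
tcp_rot: [0.994, -0.108, 0.001, -0.002]
ft_force: [1.4, 0.9, 0.2]
width: 0.0355
grip_force: 0.0
```

View pics/c10.png

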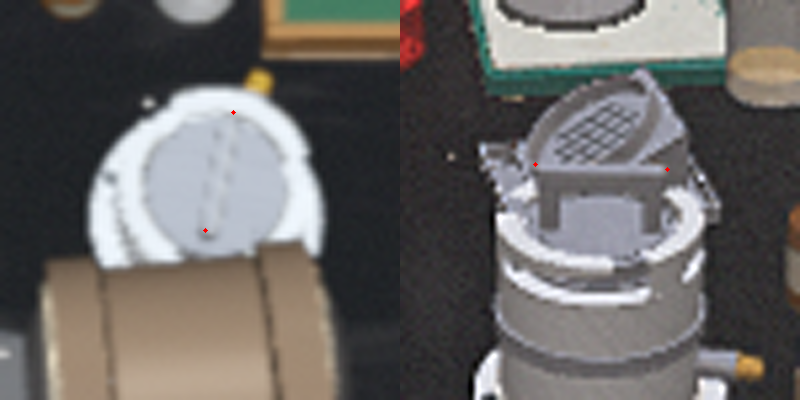

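The cover stayed down after release. Its handle ends at (537,164) and (667,168) match the screwed-home prediction (height 143 mm, bearing -12°), and it looks level. Handing in.

```bash
python3 -c "
from station import robot
print(robot.finish_job())"
```

```text
the job is handed in; nothing more can be done
None
```

The filter is assembled and the job is handed in at about 35 s: the basket and hold-down ring are in the barrel, and the cover is screwed clockwise to its stop, where it stayed down after I let go. I saw no verdict from the judge, did not read the seat plate directly, and noticed no bystander disturbed.

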